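Fetch the low tin from behind the bottles

ROBOT

A 7-joint arm with a two-finger parallel gripper is mounted at the origin on the work surface. World frame = base frame: x ahead of the robot, y to its left, z up, the work surface at z = 0. Lengths are in m, angles in rad, forces in N, time in s.
With the tool pointing down it reaches from about 0.425 to 0.8 m from the base axis. Payload 8.3 kg.
Tool frame: the origin (TCP) lies at the very end of the fingers, on their centre line; the grasp point (between the pads) lies behind it (env.hold_point_z is the z of the grasp point in the tool frame, in m); z points along the fingers, y is the line along which they close (so a half turn about z gives the same grasp; the last joint's range is limited). The gripper opens to 85 mm and grips with 20 to 120 N. Pads are 22 mm wide; open, the fingers measure 114 mm over their backs; the gripper's body (76 mm by 85 mm) begins 54 mm behind the grasp point. The pads swing forward as they close: fully open they stand 13 mm farther back than shut.
Start: joints at [-1.166, 0.383, 0.016, 1.37, -0.006, 1.388, -0.046], TCP at [0.282, 0.558, 0.231] pointing down, gripper open.
Joint ranges: [-2.95, 2.95], [-0.25, 2.06], [-1.52, 1.56], [0.18, 2.33], [-1.44, 4.58], [0.02, 2.06], [-3.01, 3.01]. Speed limits (rad/s): [2.39, 2.39, 3.01, 3.01, 3.14, 3.14, 3.14].

INTERFACE

Orientations are given as a unit quaternion [x, y, z, w].
In Python, from cell import env gives the robot as it stands.
- The arm moves only by the tool drive_tool, never from a script. Its argument "motion" is text: rows parted by semicolons, each of 5 numbers parted by spaces: the shift along the tool's x, y, z in units of 400 mm (1.0 is 400 mm), then the turn about the tool's z in units of pi/4 rad (1.0 is pi/4 rad), then the opening, from -1 (shut) to 1 (fully open). In form: tx ty tz yaw grip; .... A call has 1 to 20 rows; each row is the pose to reach, as a shift and turn from the pose commanded when the call began, along the tool's axes at that moment; what a row does not reach only later rows make up. A row lasts 1/10 s, in which the tool goes at most 50 mm and 8.59 degrees, less where a joint would pass 70% of its speed; a pose out of reach is approached as far as the arm can. A call with a number of a shift or a turn outside -1 to 1 is refused whole. A call with a gripper value outside its range is refused whole. The fingers move at their own pace and stop on an object; the grip force is fixed at half the most. Time passes only in rows, so rows that repeat a pose let the fingers close. It gives the time, the measured TCP pose, the force, the opening and the grip force at its end, in the units of the state.
- env.observe(): the state, without advancing time (a new reading comes with each control period).
- env.snapshot(name): name is "scene" or "side" or "wrist"; returns the picture (400x640x3 uint8, blue, green, red); there is no depth.
- env.get_calibration(name): a dict with "fx", "fy", "cx", "cy" (pixels), "k1" (the pictures are not rectified: a ray, as slopes to the right and down, at radius r is drawn at 1 + k1 r^2 times it, then the intrinsics apply), "eye" and "attitude" of the camera in the world; the wrist camera has in their place "mount" (4x4, takes a point from camera to tool coordinates, whose origin is the TCP and whose axes are the flange's). Camera axes: x right, y down, z forward; pixel columns grow to the right and rows downward; lengths in m; the calibration is good to about 2 mm. A picture is of the moment at which its call begins: read the wrist's pose just before it. get_calibration takes no time and is no camera call.
- env.sign_off(): hands the job in; it is judged then, once.
The state is a dict: "t": time; "joint_pos": joint angles; "dq": joint speeds; "effort": joint torques, N m; "tcp_pos": TCP position; "orientation": TCP orientation; "wrist_force": force on the tool from outside, world axes, zero at the start; "wrist_torque": the same for the moment, N m; "width": finger opening in m; "gripper_force": force on a finger pad.
Only numpy, scipy, OpenCV 4.12 (cv2) and the standard library are available. Lean on these libraries where they do the work, as an engineer would, in place of code of your own. Each camera call takes 0.05 s, during which the arm holds its last target. There are 200 camera calls.

TASK

Three tall containers (a round jar, a square bottle and an oblong can) hem in the low tin on the painter's wooden stand: move all three into the black tray first, and only then take the low tin and set it in the middle of the cork coaster. With the tin on the coaster and all three still in the tray, stand each container back on the middle of the very mark it came from. Keep everything upright and leave the tape roll and the rubber block on the stand where they are.

Things in the scene. Friction and masses are not known exactly. Their poses are not given: they have to be found in the camera images.
- round_jar: Round amber glass jar with a paper label and black lid, upright, loose, 0.2 to 0.4 kg. Straight round body 54 mm across up to 100 mm above its base, then the lid 44 mm across up to 120 mm. Origin: centre of its underside; z up its axis.
- square_bottle: White plastic paint bottle, upright, loose, 0.17 to 0.35 kg. Square body 48 x 48 mm (sides along its x and y) up to 104 mm above its base, then a small black nozzle up to 124 mm. Origin: centre of its underside; z up.
- oblong_can: Flat oblong steel can with a paper label, upright, loose, 0.2 to 0.4 kg. Body 38 mm thick along its x, 64 mm wide along its y, up to 104 mm above its base; a black cap 22 mm across stands off-centre (16 mm towards its +y) up to 120 mm. Origin: centre of its underside; z up.
- low_tin: Low round aluminium tin with a lid, loose, 0.11 to 0.22 kg, 56 mm across at the lid (upper 10 mm) and 54 mm below, 36 mm high. It stands on the stand behind the middle mark, between the two outer ones. Origin: centre of its underside; z up.
- stand: Fixed wooden board, 180 mm (its x) by 320 mm (its y), 12 mm thick; dark strip 26 mm high along its far (+x) edge. Three pale flat round marks 74 mm across on its top, centred at (x, y) = (-45, 0), (0, 90), (0, -90) mm; at the start one tall container stands centred on each, which on which varies. Low tin at about (38, 0). Origin: centre of its underside, on the table.
- tray: Fixed shallow black plastic tray, the side area, to the left or right of the stand. 280 mm (its x) by 130 mm (its y) outside, 270 x 120 mm inside, floor 4 mm above its origin, rim 10 mm above its origin. Origin: centre of its underside, on the table. Room for all three containers in a row along x.
- coaster: Fixed round cork coaster 96 mm across, top 6 mm above its origin, on the other side of the stand from the tray. Origin: centre of its underside, on the table.
- tape_roll: Bystander: small cardboard-brown tape roll lying flat at the far right corner of the stand, 50 mm across, hole 32 mm, 19 mm high, loose. Origin: centre of its underside.
- rubber_block: Bystander: grey rubber block lying at the far left corner of the stand, 40 x 25 mm, 16 mm high, loose. Origin: centre of its underside.
Mind the look-alikes: they are no part of the job. Of the things like the coaster, leave any that is grey or yellow; of the rest the smaller one is meant.

How it is judged:
By the outcome, as a careful person would: the job done as asked, in the order asked, and still so for the second after the job is handed in, with the robot touching nothing.
It also fails if it takes over 131 s, if anything falls off the work surface, if the arm or the gripper's body presses on something with over 40 N, if the wrist force passes 120 N, or if a joint passes its speed limit or range.

## Working session

There is one attempt and no reset: what is moved stays moved. The work goes in short steps, Python scripts to look and compute and a tool call to move; the robot and the scene stay as the last step left them, time stands still between calls to the robot, and variables do not carry over. Pictures are saved under pics/ and viewed, at most 14 in all, crops included, and the job is handed in when it is done.

Besides the shell and the picture viewer there is one more tool, called after ">>>" as name(argument=value, ...) on one line, values as JSON. drive_tool: Moves the arm, as the interface text tells. Its arguments: {"type":"object","properties":{"motion":{"type":"string"}},"required":["motion"]}

```bash
ls; mkdir -p pics; python3 - <<'E'
from cell import env
import cv2
print(env.observe(), env.hold_point_z)
for n in("scene","side"):
    cv2.imwrite(f"pics/{n}0.png",env.snapshot(n)); print(n,env.get_calibration(n))
print(env.get_calibration("wrist"))
E
```

```text
pics
{'t': 0.0, 'joint_pos': array([-1.16587554,  0.38426723,  0.01636747,  1.37117522, -0.00626459,
        1.38821222, -0.04651142]), 'dq': array([ 1.23660974e-05,  4.64533292e-04,  7.94348129e-04, -4.37681761e-04,
       -8.70202054e-04, -3.96447245e-04,  8.23509194e-04]), 'effort': array([-3.20984518e-04, -6.27597284e+01,  8.44366103e-01, -3.71815968e+01,
        1.64728949e-02,  1.43425033e-02, -1.05439292e-05]), 'tcp_pos': array([0.28158252, 0.55739657, 0.23025118]), 'orientation': array([ 2.31751604e-01,  9.72774476e-01, -9.86266555e-04, -1.98466649e-04]), 'wrist_force': array([-0.16693439, -0.6089389 , -0.27554683]), 'wrist_torque': array([-0.0337243 ,  0.02076882,  0.00532725]), 'gripper_force': 0.0, 'width': 0.08574909504470248} -0.0187
scene {'fx': 420.3708507072854, 'fy': 420.3708507072854, 'cx': 324.11453183009917, 'cy': 199.26471096327944, 'k1': -0.09147432008546713, 'eye': array([ 1.24734072, -0.08243964,  0.76413221]), 'attitude': array([ 0.73038906,  0.54940388, -0.23643228, -0.3298287 ])}
side {'fx': 383.5537805692475, 'fy': 383.5537805692475, 'cx': 327.32754250398244, 'cy': 200.29883039680254, 'k1': -0.05778438948262246, 'eye': array([-0.2578744 ,  0.92929094,  0.70896984]), 'attitude': array([-0.31880851,  0.81671778, -0.44633663,  0.17921165])}
{'fx': 355.68842343221064, 'fy': 355.68842343221064, 'cx': 325.0769236634371, 'cy': 197.15246414734926, 'k1': -0.001638839132209305, 'mount': array([[-1.79997790e-04, -9.58231815e-01, -2.85992581e-01,
         7.25386543e-02],
       [ 9.99999891e-01, -2.95856192e-04,  3.61901154e-04,
         8.59177489e-04],
       [-4.31397876e-04, -2.85992485e-01,  9.58231763e-01,
        -1.41861609e-01],
       [ 0.00000000e+00,  0.00000000e+00,  0.00000000e+00,
         1.00000000e+00]])}
```

View pics/scene0.png

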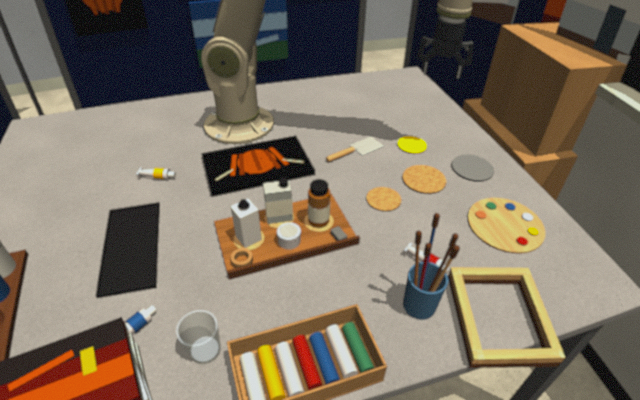

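View pics/side0.png

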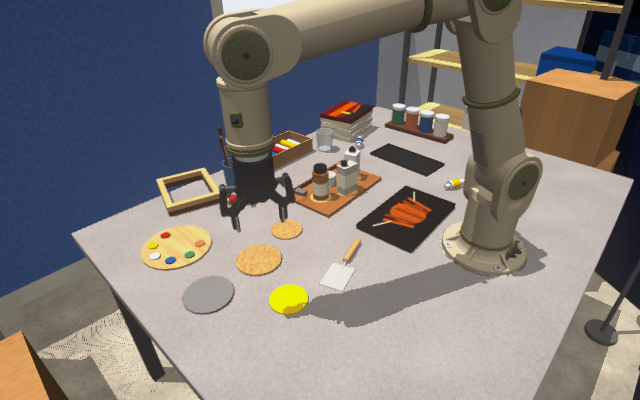

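```bash
cat > h.py <<'E'
import numpy as np, cv2
from scipy.spatial.transform import Rotation as R
def cam(env,n,s=None):
    c=env.get_calibration(n)
    K=np.array([[c['fx'],0,c['cx']],[0,c['fy'],c['cy']],[0,0,1.]]); D=np.array([c['k1'],0,0,0.])
    if n=='wrist':
        T=np.eye(4);T[:3,:3]=R.from_quat(s['orientation']).as_matrix();T[:3,3]=s['tcp_pos'];T=T@c['mount']
        return K,D,T[:3,3],T[:3,:3]
    return K,D,np.array(c['eye']),R.from_quat(c['attitude']).as_matrix()
def ray(C,px,z):
    K,D,e,M=C
    u=cv2.undistortPoints(np.array(px,float).reshape(-1,1,2),K,D).reshape(-1,2)
    d=np.c_[u,np.ones(len(u))]@M.T
    return e+d*((z-e[2])/d[:,2])[:,None]
def proj(C,P):
    K,D,e,M=C
    p=(np.array(P,float).reshape(-1,3)-e)@M
    return cv2.projectPoints(p,np.zeros(3),np.zeros(3),K,D)[0].reshape(-1,2)
E
python3 - <<'E'
from cell import env
from h import *
for n in("scene","side"):
    a=cv2.imread(f"pics/{n}0.png"); C=cam(env,n); hsv=cv2.cvtColor(a,cv2.COLOR_BGR2HSV)
    print(n, C[3][:,2])
    m=((hsv[...,2]<60)).astype('uint8')
    cs,_=cv2.findContours(m,0,2)
    for c in cs:
        if 800<cv2.contourArea(c)<8000:
            b=cv2.minAreaRect(c); q=cv2.approxPolyDP(cv2.convexHull(c),6,True).reshape(-1,2); print('dark',b[0],cv2.contourArea(c))
            if len(q)<7:print(q.tolist(),ray(C,q,.01)[:,:2].round(3).tolist())
    m=cv2.inRange(hsv,(8,90,120),(20,255,255)); cs,_=cv2.findContours(m,0,2)
    for c in cs:
        if cv2.contourArea(c)>250:
            P=ray(C,c.reshape(-1,2),.006)[:,:2].astype('float32'); print('cork',c.mean(0).round(),cv2.minEnclosingCircle(P), cv2.contourArea(c))
a=cv2.imread("pics/scene0.png")[165:280,205:365]
b=cv2.imread("pics/side0.png")[135:220,275:395]
cv2.imwrite("pics/c0.png",cv2.resize(a,None,fx=5,fy=5,interpolation=2)); cv2.imwrite("pics/c1.png",cv2.resize(b,None,fx=6,fy=6,interpolation=2))
E
```

```text
scene [-0.70779343  0.22201293 -0.67062561]
dark (571.0, 363.0) 2015.5
[[631, 399], [511, 399], [562, 340], [599, 327]] [[1.141, 0.564], [1.061, 0.341], [0.991, 0.513], [0.992, 0.613]]
dark (44.52102279663086, 306.9923400878906) 2294.0
[[122, 321], [127, 338], [0, 384], [25, 253]] [[0.698, -0.339], [0.741, -0.328], [0.786, -0.569], [0.444, -0.585]]
dark (127.60173034667969, 249.5247344970703) 4359.0
[[157, 203], [155, 286], [97, 296], [110, 212]] [[0.347, -0.266], [0.625, -0.271], [0.62, -0.396], [0.35, -0.388]]
dark (258.47589111328125, 166.6650390625) 4038.0
[[313, 169], [284, 186], [212, 195], [203, 154], [295, 137]] [[0.317, 0.173], [0.369, 0.076], [0.354, -0.12], [0.156, -0.13], [0.142, 0.162]]
dark (598.0086669921875, 24.646560668945312) 1083.5
[[625, 11], [624, 53], [615, 58], [558, 33], [610, 5]] [[-0.781, 2.58], [-0.199, 1.936], [-0.154, 1.825], [-0.484, 1.746], [-0.896, 2.562]]
dark (456.5999755859375, 51.79999923706055) 6879.5
[[413, 0], [514, 7], [482, 97], [462, 107], [405, 66]] [[-1.12, 1.192], [-0.907, 1.77], [0.055, 0.912], [0.105, 0.794], [-0.264, 0.737]]
dark (309.5
[... 2068 characters left out ...]
0.526802122592926, 1.0354126691818237), 0.11945884674787521) 2251.0
cork [[259. 260.]] ((0.43444135785102844, 0.475116491317749), 0.06537511944770813) 1058.5
cork [[179. 256.]] ((0.655529797077179, 0.6024060249328613), 0.10178440064191818) 329.5
cork [[284. 228.]] ((0.48016422986984253, 0.32820940017700195), 0.049080751836299896) 426.5
cork [[406. 213.]] ((0.26874881982803345, 0.003668189747259021), 0.09041958302259445) 725.5
cork [[334. 192.]] ((0.5161118507385254, 0.03473830968141556), 0.17493948340415955) 1077.5
cork [[447. 113.]] ((0.5948700904846191, -0.9291076064109802), 0.15252980589866638) 298.5
cork [[570.  80.]] ((0.3554028272628784, -2.1983377933502197), 0.4980422556400299) 1930.5
```

View pics/c0.png

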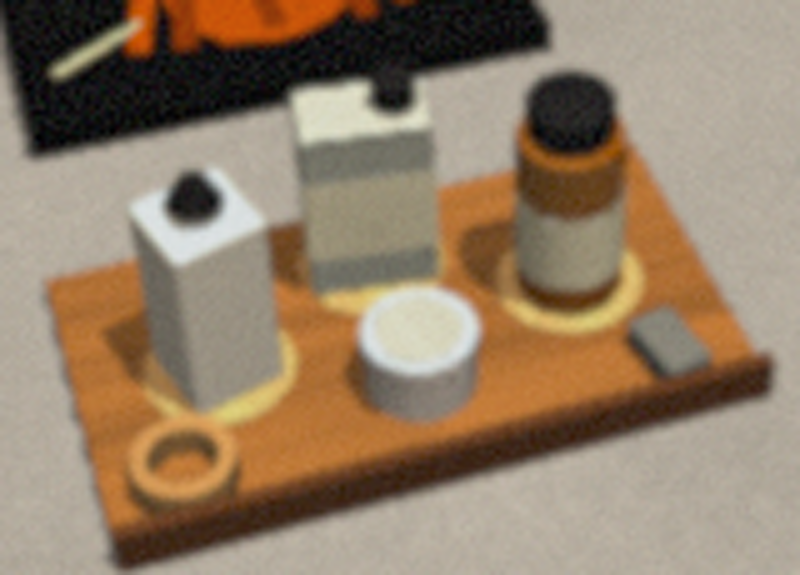

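View pics/c1.png

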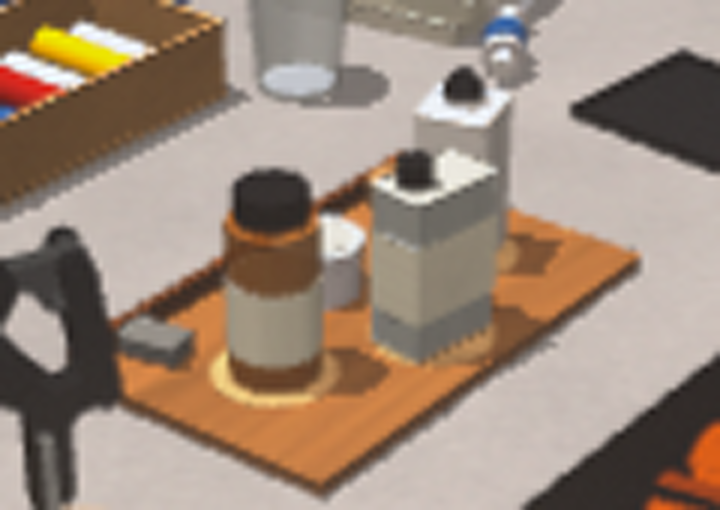

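The low tin's neighbours: can at the middle mark (278,203), square bottle at the right (-y) mark (245,222), jar at the left (+y) mark (319,205). Tray candidates: (128,248), which is empty and 280x130, and (258,165), which is a different-sized board with orange items. I choose (128,248). Coaster candidates: (383,199) r 49 mm, (424,179) r 65 mm, grey (472,167) and yellow (412,145). I choose the smaller cork one at (383,199). Next I take a wrist view over the stand.

>>> drive_tool(motion="-0.3 -0.2 -0.4 0 1; -0.99 -0.86 -0.4 -0.6 1; -0.99 -0.86 -0.4 -0.6 1; -0.99 -0.86 -0.4 -0.6 1; -0.99 -0.86 -0.4 -0.6 1; -0.99 -0.86 -0.4 -0.6 1; -0.99 -0.86 -0.4 -0.6 1; -0.99 -0.86 -0.4 -0.6 1; -0.99 -0.86 -0.4 -0.6 1; -0.99 -0.86 -0.4 -0.6 1; -0.99 -0.86 -0.4 -0.6 1; -0.99 -0.86 -0.4 -0.6 1; -0.99 -0.86 -0.4 -0.6 1; -0.99 -0.86 -0.4 -0.6 1; -0.99 -0.86 -0.4 -0.6 1; -0.99 -0.86 -0.4 -0.6 1; -0.99 -0.86 -0.4 -0.6 1; -0.99 -0.86 -0.4 -0.6 1")

```text
t: 1.9
tcp_pos: [0.48, 0.0728, 0.3912]
orientation: [-0.002, 1.0, -0.0, -0.0]
wrist_force: [0.4, -0.4, -0.2]
width: 0.0852
gripper_force: 0.0
```

```bash
python3 - <<'E'
from cell import env
from h import *
import pickle
s=env.observe(); a=env.snapshot("wrist"); cv2.imwrite("pics/w1.png",a); pickle.dump(s,open("w1.pkl","wb"))
print(s['t'],s['tcp_pos'],s['orientation'],s['joint_pos'].round(2))
C=cam(env,'wrist',s); hsv=cv2.cvtColor(a,cv2.COLOR_BGR2HSV)
print(proj(C,[[.485,.325,.006],[.485,-.33,.004],[.52,.04,.012]]))
E
```

```text
1.9 [0.48000576 0.07283638 0.39120412] [-2.27867821e-03  9.99997399e-01 -1.23672763e-05 -9.90229248e-05] [-0.56  0.05  0.36  1.43 -0.02  1.67  1.38]
[[494.59964129 146.11288356]
 [ 53.82265322 144.00310766]
 [302.5233426  169.26034596]]
```

View pics/w1.png

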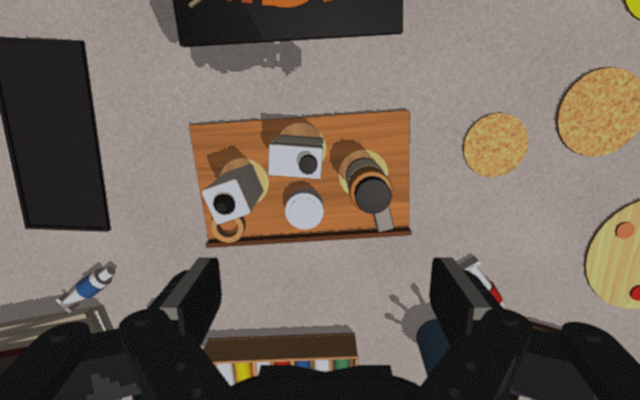

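```bash
python3 - <<'E'
from cell import env
from h import *
import pickle
s=pickle.load(open("w1.pkl","rb")); a=cv2.imread("pics/w1.png"); C=cam(env,'wrist',s); hsv=cv2.cvtColor(a,cv2.COLOR_BGR2HSV)
def big(m,x0,y0,x1,y1):
    k=np.zeros_like(m);k[y0:y1,x0:x1]=m[y0:y1,x0:x1]
    k=cv2.morphologyEx(k,cv2.MORPH_OPEN,np.ones((3,3)))
    return max(cv2.findContours(k,0,1)[0],key=cv2.contourArea)
cork=cv2.inRange(hsv,(8,90,120),(25,255,255))
c=big(cork,450,100,540,190); P=ray(C,c,.006)[:,:2].astype('float32'); print('coaster',cv2.minEnclosingCircle(P),P.mean(0))
wood=cv2.inRange(hsv,(3,80,60),(30,255,255)); c=big(wood,180,95,425,255); q=cv2.approxPolyDP(cv2.convexHull(c),5,True); P=ray(C,q,.012); print('stand',np.c_[q[:,0],P[:,:2].round(4)])
dark=cv2.inRange(hsv,(0,0,0),(180,255,55)); c=big(dark,0,30,115,240); q=cv2.approxPolyDP(cv2.convexHull(c),5,True); P=ray(C,q,.01); print('tray',np.c_[q[:,0],P[:,:2].round(4)])
white=cv2.inRange(hsv,(0,0,165),(180,60,255))
for n,box,z in(('bottle',(200,160,255,228),.116),('can',(262,130,330,185),.116),('tin',(280,188,330,232),.048)):
    c=big(white,*box); P=ray(C,cv2.convexHull(c),z)[:,:2].astype('float32')*1000; print(n,cv2.contourArea(c),cv2.minAreaRect(P),cv2.minEnclosingCircle(P))
for n,box,z in(('jarlid',(350,170,396,216),.132),('canCap',(294,148,322,176),.132),('nozzle',(208,190,240,218),.13)):
    c=big(dark,*box); P=ray(C,cv2.convexHull(c),z)[:,:2].astype('float32')*1000; print(n,cv2.contourArea(c),cv2.minEnclosingCircle(P))
b=cv2.bitwise_or(white,0*white); 
E
```

```text
coaster ((0.4836004674434662, 0.32582688331604004), 0.04768580198287964) [0.4833468  0.32426175]
stand [[ 4.090e+02  1.110e+02  4.346e-01  1.930e-01]
 [ 4.100e+02  2.340e+02  6.234e-01  2.081e-01]
 [ 2.060e+02  2.460e+02  6.455e-01 -1.156e-01]
 [ 1.890e+02  1.250e+02  4.556e-01 -1.228e-01]]
tray [[  0.      38.       0.3406  -0.368 ]
 [ 83.      42.       0.3453  -0.2562]
 [109.     229.       0.6179  -0.2668]
 [ 26.     227.       0.6151  -0.3973]
 [  0.     112.       0.4385  -0.393 ]]
bottle 1261.5 ((539.3680419921875, -48.344173431396484), (46.09186935424805, 46.11125946044922), 19.570106506347656) ((538.9270629882812, -48.774009704589844), 30.962804794311523)
can 1486.5 ((488.5987548828125, 38.06672668457031), (62.8409309387207, 36.37586975097656), 85.83961486816406) ((488.415283203125, 37.51927947998047), 34.69597244262695)
tin 1030.5 ((574.691650390625, 43.518524169921875), (53.26700973510742, 54.871185302734375), 0.2542029321193695) ((574.3040161132812, 43.51679992675781), 27.69822883605957)
jarlid 62.0 ((509.55975341796875, 123.52059936523438), 13.707076072692871)
canCap 4.0 ((490.3779296875, 45.9753532409668), 1.6516870260238647)
nozzle 278.0 ((536.677734375, -46.58759307861328), 12.120691299438477)
```

```bash
cat >> h.py <<'E'
def go(env,goals,cmd=None):
    """goals: (x,y,z,angle of tool y in world deg) -> numbers in drive units, from the measured pose"""
    s=env.observe(); M=R.from_quat(s['orientation']).as_matrix(); p=s['tcp_pos']
    a0=np.degrees(np.arctan2(M[1,1],M[0,1])); print('t %.2f'%s['t'],'tcp',p.round(4),'tooly %.1f'%a0,'j7 %.2f'%s['joint_pos'][6],'w %.4f'%s['width'])
    for g in goals:
        d=M.T@(np.array(g[:3])-p)/.4
        y=-((g[3]-a0+180)%360-180)/45   # world ccw = minus about tool z
        print(g,'->',d.round(4),'yaw %.3f'%y)
E
python3 - <<'E'
from cell import env
from h import *
import pickle
s=pickle.load(open("w1.pkl","rb")); C=cam(env,'wrist',s); a=cv2.imread("pics/w1.png");g=cv2.cvtColor(a,cv2.COLOR_BGR2GRAY)
m=cv2.inRange(g[172:218,350:398],0,75); 
c=max(cv2.findContours(m,0,1)[0],key=cv2.contourArea)+[350,172]
P=ray(C,cv2.convexHull(c),.132)[:,:2].astype('float32')*1000; print('jarlid',cv2.contourArea(c),cv2.minEnclosingCircle(P))
go(env,[(.539,-.0485,.24,19.6),(.539,-.0485,.16,19.6)])
E
```

```text
jarlid 1036.0 ((526.923828125, 128.4121856689453), 25.450414657592773)
t 1.95 tcp [0.48   0.0726 0.3912] tooly 90.2 j7 1.38 w 0.0856
(0.539, -0.0485, 0.24, 19.6) -> [-0.1462 -0.3033  0.3781] yaw 1.570
(0.539, -0.0485, 0.16, 19.6) -> [-0.1462 -0.3033  0.5781] yaw 1.570
```

>>> drive_tool(motion="-0.146 -0.303 0.378 1 1; -0.146 -0.303 0.378 1 1; -0.146 -0.303 0.378 1 1; -0.146 -0.303 0.378 1 1; -0.146 -0.303 0.378 1 1; -0.146 -0.303 0.378 1 1; -0.146 -0.303 0.378 1 1")

```text
t: 2.65
tcp_pos: [0.5389, -0.049, 0.2396]
orientation: [0.381, 0.924, -0.0, -0.0]
wrist_force: [0.6, 1.2, 1.0]
width: 0.0851
gripper_force: 0.0
```

```bash
python3 - <<'E'
from cell import env
from h import *
go(env,[(.539,-.0485,.24,19.6),(.539,-.0485,.075,19.6),(.539,-.0485,.23,19.6)])
E
```

```text
t 2.65 tcp [ 0.5389 -0.049   0.2396] tooly 45.1 j7 0.92 w 0.0851
(0.539, -0.0485, 0.24, 19.6) -> [ 0.0006  0.001  -0.0009] yaw 0.568
(0.539, -0.0485, 0.075, 19.6) -> [4.000e-04 1.400e-03 4.116e-01] yaw 0.568
(0.539, -0.0485, 0.23, 19.6) -> [0.0005 0.0011 0.0241] yaw 0.568
```

>>> drive_tool(motion="0 0.001 0 0.57 1; 0 0.001 0 0.57 1; 0 0.001 0 0.57 1; 0 0.001 0.1 0.57 1; 0 0.001 0.2 0.57 1; 0 0.001 0.3 0.57 1; 0 0.001 0.37 0.57 1; 0 0.001 0.411 0.57 1; 0 0.001 0.411 0.57 1; 0 0.001 0.411 0.57 1; 0 0.001 0.411 0.57 -1; 0 0.001 0.411 0.57 -1; 0 0.001 0.411 0.57 -1; 0 0.001 0.411 0.57 -1; 0 0.001 0.411 0.57 -1; 0 0.001 0.411 0.57 -1; 0 0.001 0.411 0.57 -1; 0 0.001 0.411 0.57 -1")

```text
t: 4.45
tcp_pos: [0.5399, -0.0485, 0.0769]
orientation: [0.577, 0.817, 0.001, 0.001]
wrist_force: [-3.2, 0.6, 6.6]
width: 0.0476
gripper_force: 61.0
```

```bash
python3 - <<'E'
from cell import env
from h import *
print(env.observe()['wrist_force'],env.observe()['gripper_force'])
go(env,[(.539,-.0485,.23,19.6),(.567,-.329,.23,42),(.567,-.329,.23,87.8)])
E
```

```text
[-3.17382235  0.55777582  6.55476182] 60.96642851829529
t 4.45 tcp [ 0.5399 -0.0485  0.0769] tooly 19.6 j7 0.56 w 0.0476
(0.539, -0.0485, 0.23, 19.6) -> [ 0.0006 -0.0014 -0.3828] yaw -0.001
(0.567, -0.329, 0.23, 42) -> [-0.6836 -0.1701 -0.383 ] yaw -0.499
(0.567, -0.329, 0.23, 87.8) -> [-0.6836 -0.1701 -0.383 ] yaw -1.517
```

>>> drive_tool(motion="0 0 -0.06 0 -1; 0 0 -0.15 0 -1; 0 0 -0.25 0 -1; 0 0 -0.34 0 -1; 0 0 -0.383 0 -1; -0.07 -0.017 -0.383 -0.15 -1; -0.16 -0.04 -0.383 -0.3 -1; -0.26 -0.065 -0.383 -0.45 -1; -0.36 -0.09 -0.383 -0.6 -1; -0.46 -0.115 -0.383 -0.75 -1; -0.55 -0.137 -0.383 -0.9 -1; -0.63 -0.157 -0.383 -1 -1; -0.67 -0.167 -0.383 -1 -1; -0.684 -0.17 -0.383 -1 -1; -0.684 -0.17 -0.383 -1 -1")

```text
t: 5.95
tcp_pos: [0.5667, -0.3288, 0.2286]
orientation: [0.221, 0.975, 0.0, -0.0]
wrist_force: [-0.0, -0.1, -2.3]
width: 0.0475
gripper_force: 62.3
```

```bash
python3 - <<'E'
from cell import env
from h import *
a=env.snapshot("scene"); cv2.imwrite("pics/s1.png",cv2.resize(a[150:300,60:380],None,fx=2.5,fy=2.5))
go(env,[(.567,-.329,.23,87.8),(.567,-.329,.068,87.8),(.567,-.329,.23,87.8)])
E
```

```text
t 6.00 tcp [ 0.5672 -0.3276  0.2287] tooly 64.6 j7 1.78 w 0.0470
(0.567, -0.329, 0.23, 87.8) -> [-0.0011 -0.0033 -0.0032] yaw -0.517
(0.567, -0.329, 0.068, 87.8) -> [-0.0013 -0.0036  0.4018] yaw -0.517
(0.567, -0.329, 0.23, 87.8) -> [-0.0011 -0.0033 -0.0032] yaw -0.517
```

View pics/s1.png

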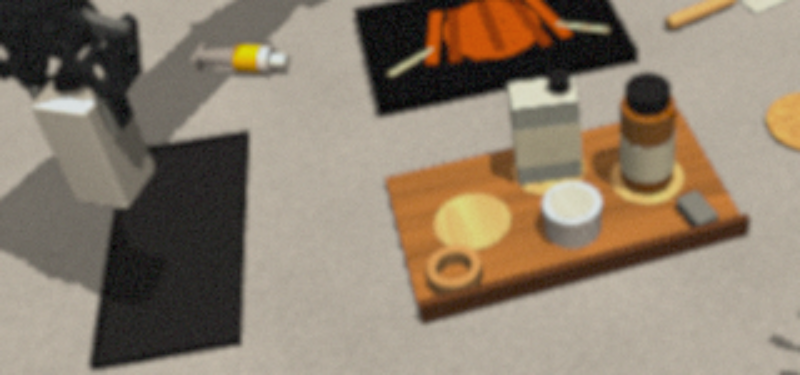

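The bottle is held upright at crop (95,150) and the bystanders are unmoved. I'm lowering it into the tray at its far spot.

>>> drive_tool(motion="-0.001 0 0 -0.2 -1; -0.001 0 0.05 -0.4 -1; -0.001 0 0.13 -0.517 -1; -0.001 0 0.23 -0.517 -1; -0.001 0 0.31 -0.517 -1; -0.001 0 0.36 -0.517 -1; -0.001 0 0.385 -0.517 -1; -0.001 0 0.395 -0.517 -1; -0.001 0 0.4 -0.517 -1; -0.001 0 0.4 -0.517 -1; -0.001 0 0.4 -0.517 1; -0.001 0 0.4 -0.517 1; -0.001 0 0.4 -0.517 1; -0.001 0 0.4 -0.517 1; -0.001 0 0.4 -0.517 1; -0.001 0 0.35 -0.517 1; -0.001 0 0.25 -0.517 1; -0.001 0 0.13 -0.517 1; -0.001 0 0 -0.517 1; -0.001 0 0 -0.517 1")

```text
t: 8.0
tcp_pos: [0.5694, -0.3315, 0.2374]
orientation: [0.019, 1.0, -0.003, 0.006]
wrist_force: [0.5, 0.3, -0.2]
width: 0.0856
gripper_force: 0.0
```

```bash
python3 - <<'E'
from cell import env
from h import *
go(env,[(.4885,.038,.24,42),(.4885,.038,.24,-4.2)])
E
```

```text
t 8.00 tcp [ 0.5694 -0.3315  0.2374] tooly 87.8 j7 2.16 w 0.0856
(0.4885, 0.038, 0.24, 42) -> [ 0.2376  0.9152 -0.0141] yaw 1.018
(0.4885, 0.038, 0.24, -4.2) -> [ 0.2376  0.9152 -0.0141] yaw 2.044
```

>>> drive_tool(motion="0.238 0.918 0 1 1; 0.238 0.918 0 1 1; 0.238 0.918 0 1 1; 0.238 0.918 0 1 1; 0.238 0.918 0 1 1; 0.238 0.918 0 1 1; 0.238 0.918 0 1 1; 0.238 0.918 0 1 1; 0.238 0.918 0 1 1; 0.238 0.918 0 1 1")

```text
t: 9.0
tcp_pos: [0.4857, 0.0426, 0.2289]
orientation: [0.399, 0.917, 0.0, 0.0]
wrist_force: [0.2, -0.9, 0.2]
width: 0.0854
gripper_force: 0.0
```

```bash
python3 - <<'E'
from cell import env
from h import *
go(env,[(.4885,.038,.24,-4.2),(.4885,.038,.075,-4.2)])
E
```

```text
t 9.00 tcp [0.4857 0.0426 0.2289] tooly 43.0 j7 0.63 w 0.0854
(0.4885, 0.038, 0.24, -4.2) -> [-0.0131 -0.0028 -0.0278] yaw 1.049
(0.4885, 0.038, 0.075, -4.2) -> [-0.0131 -0.0029  0.3847] yaw 1.049
```

>>> drive_tool(motion="-0.013 -0.003 0 1 1; -0.013 -0.003 0 1 1; -0.013 -0.003 0 1 1; -0.013 -0.003 0 1 1; -0.013 -0.003 0 1 1; -0.013 -0.003 0 1 1; -0.013 -0.003 0.1 1 1; -0.013 -0.003 0.2 1 1; -0.013 -0.003 0.3 1 1; -0.013 -0.003 0.36 1 1; -0.013 -0.003 0.384 1 1; -0.013 -0.003 0.384 1 1; -0.013 -0.003 0.384 1 -1; -0.013 -0.003 0.384 1 -1; -0.013 -0.003 0.384 1 -1; -0.013 -0.003 0.384 1 -1; -0.013 -0.003 0.384 1 -1; -0.013 -0.003 0.384 1 -1; -0.013 -0.003 0.384 1 -1; -0.013 -0.003 0.384 1 -1")

```text
t: 11.0
tcp_pos: [0.4893, 0.0369, 0.0765]
orientation: [0.72, 0.694, 0.001, 0.0]
wrist_force: [-2.5, -0.2, 6.5]
width: 0.0374
gripper_force: 58.6
```

```bash
python3 - <<'E'
from cell import env
from h import *
go(env,[(.4885,.038,.235,-4.2),(.479,-.326,.235,42),(.479,-.326,.235,87.8)])
E
```

```text
t 11.00 tcp [0.4893 0.0369 0.0765] tooly -2.2 j7 -0.06 w 0.0374
(0.4885, 0.038, 0.235, -4.2) -> [ 0.0031 -0.0014 -0.3962] yaw 0.045
(0.479, -0.326, 0.235, 42) -> [-0.9072  0.0094 -0.3968] yaw -0.982
(0.479, -0.326, 0.235, 87.8) -> [-0.9072  0.0094 -0.3968] yaw -1.999
```

>>> drive_tool(motion="0 0 -0.06 0 -1; 0 0 -0.15 0 -1; 0 0 -0.25 0 -1; 0 0 -0.35 0 -1; -0.02 0 -0.397 -0.05 -1; -0.07 0 -0.397 -0.15 -1; -0.16 0.002 -0.397 -0.3 -1; -0.26 0.003 -0.397 -0.45 -1; -0.36 0.004 -0.397 -0.6 -1; -0.46 0.005 -0.397 -0.75 -1; -0.56 0.006 -0.397 -0.9 -1; -0.66 0.007 -0.397 -1 -1; -0.76 0.008 -0.397 -1 -1; -0.84 0.009 -0.397 -1 -1; -0.89 0.009 -0.397 -1 -1; -0.907 0.009 -0.397 -1 -1; -0.907 0.009 -0.397 -1 -1")

```text
t: 12.7
tcp_pos: [0.4778, -0.3266, 0.2339]
orientation: [0.401, 0.916, -0.0, -0.0]
wrist_force: [0.7, -0.2, -2.6]
width: 0.0376
gripper_force: 60.5
```

```bash
python3 - <<'E'
from cell import env
from h import *
go(env,[(.479,-.326,.235,87.8),(.479,-.326,.068,87.8)])
E
```

```text
t 12.70 tcp [ 0.4778 -0.3266  0.2339] tooly 42.7 j7 1.47 w 0.0376
(0.479, -0.326, 0.235, 87.8) -> [-0.001   0.0031 -0.0028] yaw -1.002
(0.479, -0.326, 0.068, 87.8) -> [-0.0012  0.0034  0.4147] yaw -1.002
```

>>> drive_tool(motion="-0.001 0.003 0 -0.15 -1; -0.001 0.003 0 -0.33 -1; -0.001 0.003 0 -0.52 -1; -0.001 0.003 0.02 -0.7 -1; -0.001 0.003 0.06 -0.88 -1; -0.001 0.003 0.13 -1 -1; -0.001 0.003 0.23 -1 -1; -0.001 0.003 0.32 -1 -1; -0.001 0.003 0.38 -1 -1; -0.001 0.003 0.405 -1 -1; -0.001 0.003 0.413 -1 -1; -0.001 0.003 0.413 -1 -1; -0.001 0.003 0.413 -1 1; -0.001 0.003 0.413 -1 1; -0.001 0.003 0.413 -1 1; -0.001 0.003 0.413 -1 1; -0.001 0.003 0.36 -1 1; -0.001 0.003 0.26 -1 1; -0.001 0.003 0.14 -1 1; -0.001 0.003 0.02 -1 1")

```text
t: 14.7
tcp_pos: [0.479, -0.3254, 0.2278]
orientation: [0.019, 1.0, 0.0, -0.0]
wrist_force: [0.1, -0.1, 0.3]
width: 0.0853
gripper_force: 0.0
```

```bash
python3 - <<'E'
from cell import env
from h import *
go(env,[(.5275,.1305,.235,93),(.5275,.1305,.075,93)])
E
```

```text
t 14.70 tcp [ 0.479  -0.3254  0.2278] tooly 87.8 j7 2.21 w 0.0853
(0.5275, 0.1305, 0.235, 93) -> [-0.0771  1.1435 -0.0179] yaw -0.116
(0.5275, 0.1305, 0.075, 93) -> [-0.0773  1.1435  0.3821] yaw -0.116
```

>>> drive_tool(motion="-0.077 1 0 0 1; -0.077 1 0 0 1; -0.077 1 0 0 1; -0.077 1 0 0 1; -0.077 1 0 0 1; -0.077 1 0 0 1; -0.077 1 0 0 1; -0.077 1 0 0 1; -0.077 1 0 0 1")

```text
t: 15.6
tcp_pos: [0.5251, 0.0821, 0.2258]
orientation: [0.013, 1.0, 0.002, -0.0]
wrist_force: [0.4, -0.2, -0.2]
width: 0.0856
gripper_force: 0.0
```

```bash
python3 - <<'E'
from cell import env
from h import *
go(env,[(.5275,.1305,.235,87.8),(.5275,.1305,.075,87.8)])
E
```

```text
t 15.60 tcp [0.5251 0.0821 0.2258] tooly 88.5 j7 1.38 w 0.0856
(0.5275, 0.1305, 0.235, 87.8) -> [-0.0028  0.1212 -0.0226] yaw 0.015
(0.5275, 0.1305, 0.075, 87.8) -> [-0.0031  0.12    0.3774] yaw 0.015
```

>>> drive_tool(motion="0 0.1 0 0 1; 0 0.143 0 0 1; 0 0.143 0 0 1; 0 0.143 0 0 1; 0 0.143 0 0 1")

```text
t: 16.1
tcp_pos: [0.528, 0.1286, 0.2262]
orientation: [0.02, 1.0, -0.0, 0.0]
wrist_force: [0.3, -0.3, -0.7]
width: 0.0857
gripper_force: 0.0
```

```bash
python3 - <<'E'
from cell import env
from h import *
go(env,[(.5275,.1305,.235,87.8),(.5275,.1305,.075,87.8)])
E
```

```text
t 16.10 tcp [0.528  0.1286 0.2262] tooly 87.7 j7 1.28 w 0.0857
(0.5275, 0.1305, 0.235, 87.8) -> [ 0.0013  0.0047 -0.022 ] yaw -0.002
(0.5275, 0.1305, 0.075, 87.8) -> [0.0014 0.0049 0.378 ] yaw -0.002
```

>>> drive_tool(motion="0.001 0.004 0.1 0 1; 0.001 0.004 0.2 0 1; 0.001 0.004 0.3 0 1; 0.001 0.004 0.36 0 1; 0.001 0.004 0.378 0 1; 0.001 0.004 0.378 0 1; 0.001 0.004 0.378 0 -1; 0.001 0.004 0.378 0 -1; 0.001 0.004 0.378 0 -1; 0.001 0.004 0.378 0 -1; 0.001 0.004 0.378 0 -1; 0.001 0.004 0.378 0 -1; 0.001 0.004 0.378 0 -1; 0.001 0.004 0.28 0 -1; 0.001 0.004 0.18 0 -1; 0.001 0.004 0.08 0 -1; 0.001 0.004 -0.01 0 -1; 0.001 0.004 -0.02 0 -1; 0.001 0.004 -0.02 0 -1")

```text
t: 18.0
tcp_pos: [0.528, 0.1321, 0.2357]
orientation: [0.019, 1.0, 0.001, 0.001]
wrist_force: [-0.2, -0.4, -3.1]
width: 0.053
gripper_force: 63.8
```

```bash
python3 - <<'E'
from cell import env
from h import *
print(env.observe()['gripper_force'],env.observe()['wrist_force'])
go(env,[(.391,-.3226,.235,87.8),(.391,-.3226,.068,87.8)])
E
```

```text
63.79870891571045 [-0.2206237  -0.42363321 -3.05149813]
t 18.00 tcp [0.528  0.1321 0.2357] tooly 87.8 j7 1.28 w 0.0530
(0.391, -0.3226, 0.235, 87.8) -> [ 2.9900e-01 -1.1489e+00 -9.0000e-04] yaw 0.000
(0.391, -0.3226, 0.068, 87.8) -> [ 0.3003 -1.1496  0.4166] yaw 0.000
```

>>> drive_tool(motion="0.02 -0.06 0 0 -1; 0.05 -0.15 0 0 -1; 0.08 -0.25 0 0 -1; 0.11 -0.35 0 0 -1; 0.14 -0.45 0 0 -1; 0.17 -0.55 0 0 -1; 0.2 -0.65 0 0 -1; 0.23 -0.75 0 0 -1; 0.26 -0.85 0 0 -1; 0.29 -0.93 0 0 -1; 0.3 -0.98 0 0 -1; 0.3 -1 0 0 -1; 0.3 -1 0 0 -1")

```text
t: 19.3
tcp_pos: [0.3917, -0.2634, 0.233]
orientation: [0.02, 1.0, 0.0, -0.001]
wrist_force: [0.1, 1.1, -1.2]
width: 0.053
gripper_force: 63.8
```

```bash
python3 - <<'E'
from cell import env
from h import *
go(env,[(.391,-.3226,.235,87.8),(.391,-.3226,.0685,87.8)])
E
```

```text
t 19.30 tcp [ 0.3917 -0.2634  0.233 ] tooly 87.7 j7 2.09 w 0.0530
(0.391, -0.3226, 0.235, 87.8) -> [-0.0041 -0.148  -0.005 ] yaw -0.002
(0.391, -0.3226, 0.0685, 87.8) -> [-0.0048 -0.1481  0.4113] yaw -0.002
```

>>> drive_tool(motion="-0.004 -0.06 0 0 -1; -0.004 -0.12 0 0 -1; -0.004 -0.148 0 0 -1; -0.004 -0.148 0.04 0 -1; -0.004 -0.148 0.13 0 -1; -0.004 -0.148 0.23 0 -1; -0.004 -0.148 0.32 0 -1; -0.004 -0.148 0.38 0 -1; -0.004 -0.148 0.403 0 -1; -0.004 -0.148 0.411 0 -1; -0.004 -0.148 0.411 0 -1; -0.004 -0.148 0.411 0 1; -0.004 -0.148 0.411 0 1; -0.004 -0.148 0.411 0 1; -0.004 -0.148 0.411 0 1; -0.004 -0.148 0.36 0 1; -0.004 -0.148 0.26 0 1; -0.004 -0.148 0.14 0 1; -0.004 -0.148 0.03 0 1; -0.004 -0.148 0.02 0 1")

```text
t: 21.3
tcp_pos: [0.3935, -0.3246, 0.232]
orientation: [0.019, 1.0, -0.002, 0.004]
wrist_force: [0.2, 0.4, 0.0]
width: 0.085
gripper_force: 0.0
```

```bash
python3 - <<'E'
from cell import env
from h import *
go(env,[(.46,.06,.36,90)])
E
```

```text
t 21.30 tcp [ 0.3935 -0.3246  0.232 ] tooly 87.8 j7 2.26 w 0.0850
(0.46, 0.06, 0.36, 90) -> [-0.1315  0.9661 -0.3227] yaw -0.049
```

>>> drive_tool(motion="-0.13 0.9 -0.3 0 1; -0.13 0.9 -0.3 0 1; -0.13 0.9 -0.3 0 1; -0.13 0.9 -0.3 0 1; -0.13 0.9 -0.3 0 1; -0.13 0.9 -0.3 0 1; -0.13 0.9 -0.3 0 1; -0.13 0.9 -0.3 0 1; -0.13 0.9 -0.3 0 1; -0.13 0.9 -0.3 0 1; -0.13 0.9 -0.3 0 1; -0.13 0.9 -0.3 0 1; -0.13 0.9 -0.3 0 1")

```text
t: 22.6
tcp_pos: [0.4571, 0.0342, 0.3459]
orientation: [0.02, 1.0, 0.0, -0.0]
wrist_force: [-0.4, -0.0, -0.1]
width: 0.0853
gripper_force: 0.0
```

```bash
python3 - <<'E'
from cell import env
from h import *
import pickle
s=env.observe(); a=env.snapshot("wrist"); cv2.imwrite("pics/w2.png",a); pickle.dump(s,open("w2.pkl","wb"))
C=cam(env,'wrist',s); hsv=cv2.cvtColor(a,cv2.COLOR_BGR2HSV)
go(env,[(.5745,.0435,.2,93),(.5745,.0435,.02,93)])
def all(m,z,lo):
    m=cv2.morphologyEx(m,cv2.MORPH_OPEN,np.ones((3,3)))
    for c in cv2.findContours(m,0,1)[0]:
        if cv2.contourArea(c)>lo:
            P=ray(C,c,z)[:,:2].astype('float32')*1000; (x,y),r=cv2.minEnclosingCircle(P); print(c.mean(0).round(),'(%.1f %.1f) r %.1f'%(x,y,r), cv2.minAreaRect(P))
print(a[130,260],hsv[130,260]); pp=proj(C,[[.541,-.0488,.012],[.4901,.038,.012],[.529,.131,.012],[.4835,.325,.006]]).round().astype(int); print(pp,[hsv[p[1],p[0]].tolist() for p in pp])
print('marks');all(cv2.inRange(hsv,(16,60,150),(32,170,255)),.012,500)
print('cork');all(cv2.inRange(hsv,(8,90,120),(25,255,255)),.006,1500)
print('white');all(cv2.inRange(hsv,(0,0,165),(180,60,255)),.048,500)
E
```

```text
t 22.65 tcp [0.4571 0.0344 0.346 ] tooly 87.7 j7 1.38 w 0.0855
(0.5745, 0.0435, 0.2, 93) -> [-0.2923  0.0343  0.3649] yaw -0.117
(0.5745, 0.0435, 0.02, 93) -> [-0.2924  0.0343  0.8149] yaw -0.117
[146 151 162] [  9  25 162]
[[268 209]
 [328 171]
 [396 196]
 [538 157]] [[30, 88, 182], [32, 87, 184], [31, 91, 183], [24, 115, 179]]
marks
[[268. 208.]] (539.7 -49.4) r 38.0 ((540.1812744140625, -49.096866607666016), (73.55083465576172, 74.33739471435547), 86.2538070678711)
[[395. 194.]] (527.1 130.3) r 37.9 ((527.6774291992188, 130.3583526611328), (73.99778747558594, 74.33771514892578), 89.70508575439453)
[[328. 169.]] (488.7 37.2) r 37.9 ((488.4512939453125, 37.617088317871094), (73.93485260009766, 73.77730560302734), 87.68595886230469)
[[540. 158.]] (482.9 323.2) r 47.2 ((482.5863952636719, 323.290771484375), (92.88574981689453, 91.10838317871094), 5.90416955947876)
[[628. 121.]] (439.7 447.8) r 57.3 ((443.8192138671875, 428.3292541503906), (114.54497528076172, 41.11772537231445), 11.821372032165527)
cork
[[337. 201.]] (534.5 41.0) r 182.9 ((539.6790771484375, 40.64690399169922), (190.27822875976562, 322.1376647949219), 4.15727424621582)
[[537. 157.]] (483.7 325.5) r 47.5 ((483.673095703125, 325.7049255371094), (94.15446472167969, 92.54106140136719), 87.70854949951172)
[[627. 122.]] (440.4 452.4) r 58.2 ((444.4166259765625, 433.1726989746094), (116.30300903320312, 41.735069274902344), 11.821380615234375)
white
[[ 24. 266.]] (598.0 -385.2) r 35.8 ((598.2003173828125, -385.2250061035156), (54.03262710571289, 51.65156555175781), 87.73080444335938)
[[335. 238.]] (574.3 43.4) r 27.8 ((573.9434204101562, 43.503135681152344), (53.62657928466797, 51.98314666748047), 87.68647766113281)
[[ 11. 197.]] (497.4 -378.3) r 38.5 ((497.3937683105469, -377.7510681152344), (34.29901885986328, 70.27802276611328), 86.98711395263672)
```

View pics/w2.png

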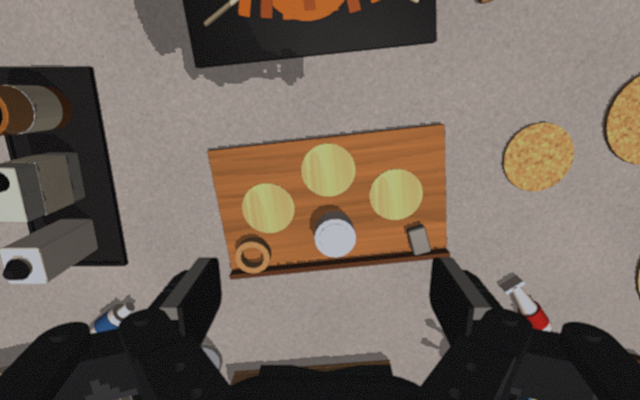

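All three containers stand upright in the tray, at (25,110), (45,185) and (55,250). The marks are bare, the tin is at (335,238), and the bystanders are in place. Next I grasp the tin.

>>> drive_tool(motion="-0.292 0.034 0.36 0 1; -0.292 0.034 0.36 0 1; -0.292 0.034 0.36 0 1; -0.292 0.034 0.36 0 1; -0.292 0.034 0.36 0 1; -0.292 0.034 0.46 0 1; -0.292 0.034 0.56 0 1; -0.292 0.034 0.66 0 1; -0.292 0.034 0.74 0 1; -0.292 0.034 0.79 0 1; -0.292 0.034 0.815 0 1; -0.292 0.034 0.815 0 1; -0.292 0.034 0.815 0 -1; -0.292 0.034 0.815 0 -1; -0.292 0.034 0.815 0 -1; -0.292 0.034 0.815 0 -1; -0.292 0.034 0.815 0 -1; -0.292 0.034 0.815 0 -1; -0.292 0.034 0.815 0 -1")

```text
t: 24.55
tcp_pos: [0.5759, 0.0445, 0.0223]
orientation: [0.019, 1.0, 0.0, 0.002]
wrist_force: [-2.3, -0.9, 7.9]
width: 0.0539
gripper_force: 61.4
```

```bash
python3 - <<'E'
from cell import env
from h import *
print(env.observe()['gripper_force'],env.observe()['wrist_force'])
go(env,[(.574,.0435,.14,87.7),(.4836,.3253,.14,87.7),(.4836,.3253,.0155,87.7)])
E
```

```text
61.441640853881836 [-2.27417774 -0.89931552  7.93491506]
t 24.55 tcp [0.5759 0.0445 0.0223] tooly 87.8 j7 1.54 w 0.0539
(0.574, 0.0435, 0.14, 87.7) -> [ 0.0037 -0.0024 -0.2942] yaw 0.002
(0.4836, 0.3253, 0.14, 87.7) -> [ 0.2564  0.6929 -0.2945] yaw 0.002
(0.4836, 0.3253, 0.0155, 87.7) -> [0.2574 0.6927 0.0168] yaw 0.002
```

>>> drive_tool(motion="0 0 -0.06 0 -1; 0 0 -0.15 0 -1; 0 0 -0.25 0 -1; 0.01 0.03 -0.294 0 -1; 0.03 0.09 -0.294 0 -1; 0.07 0.19 -0.294 0 -1; 0.1 0.29 -0.294 0 -1; 0.14 0.39 -0.294 0 -1; 0.18 0.49 -0.294 0 -1; 0.21 0.58 -0.294 0 -1; 0.24 0.65 -0.294 0 -1; 0.253 0.685 -0.294 0 -1; 0.253 0.695 -0.294 0 -1; 0.253 0.695 -0.294 0 -1; 0.253 0.695 -0.2 0 -1; 0.253 0.695 -0.1 0 -1; 0.253 0.695 -0.04 0 -1; 0.253 0.695 -0.01 0 -1; 0.253 0.695 0 0 -1; 0.253 0.695 0 0 -1")

```text
t: 26.55
tcp_pos: [0.485, 0.3253, 0.0207]
orientation: [0.02, 1.0, 0.0, 0.0]
wrist_force: [-0.2, -0.8, -0.8]
width: 0.0541
gripper_force: 63.5
```

```bash
python3 - <<'E'
from cell import env
from h import *
print(env.observe()['gripper_force'],env.observe()['wrist_force'])
go(env,[(.4836,.3253,.016,87.7)])
E
```

```text
63.5053288936615 [-0.15742995 -0.75668433 -0.84156039]
t 26.55 tcp [0.485  0.3253 0.0207] tooly 87.7 j7 0.97 w 0.0541
(0.4836, 0.3253, 0.016, 87.7) -> [ 0.0034 -0.0002  0.0118] yaw 0.001
```

>>> drive_tool(motion="0.003 0 0.006 0 -1; 0.003 0 0.0125 0 -1; 0.003 0 0.0125 0 -1; 0.003 0 0.0125 0 -1; 0.003 0 0.0125 0 1; 0.003 0 0.0125 0 1; 0.003 0 0.0125 0 1; 0.003 0 0.0125 0 1; 0.003 0 0 0 1; 0.003 0 -0.08 0 1; 0.003 0 -0.2 0 1; 0.003 0 -0.32 0 1; 0.003 0 -0.44 0 1; 0.003 0 -0.56 0 1; 0.003 0 -0.65 0 1; 0.003 -0.1 -0.7 0 1; 0.003 -0.2 -0.7 0 1; 0.003 -0.3 -0.7 0 1; 0.003 -0.35 -0.7 0 1; 0.003 -0.35 -0.7 0 1")

```text
t: 28.55
tcp_pos: [0.478, 0.1822, 0.3012]
orientation: [0.022, 1.0, 0.0, 0.001]
wrist_force: [-0.1, -0.0, 0.8]
width: 0.0854
gripper_force: 0.0
```

```bash
python3 - <<'E'
from cell import env
from h import *
s=env.observe(); a=env.snapshot("wrist"); cv2.imwrite("pics/w3.png",a)
C=cam(env,'wrist',s); hsv=cv2.cvtColor(a,cv2.COLOR_BGR2HSV)
go(env,[(.391,-.25,.24,87.8)])
def all(m,z,lo):
    m=cv2.morphologyEx(m,cv2.MORPH_OPEN,np.ones((3,3)))
    for c in cv2.findContours(m,0,1)[0]:
        if cv2.contourArea(c)>lo:
            P=ray(C,c,z)[:,:2].astype('float32')*1000; (x,y),r=cv2.minEnclosingCircle(P); print(c.mean(0).round(),'(%.1f %.1f) r %.1f'%(x,y,r))
print('cork');all(cv2.inRange(hsv,(8,80,100),(25,255,255)),.006,1000)
print('white');all(cv2.inRange(hsv,(0,0,160),(180,60,255)),.042,500)
E
```

```text
t 28.60 tcp [0.4777 0.1847 0.3009] tooly 87.6 j7 1.13 w 0.0854
(0.391, -0.25, 0.24, 87.8) -> [ 0.1717 -1.0948  0.1511] yaw -0.004
cork
[[601. 268.]] (658.6 568.5) r 92.8
[[213. 202.]] (534.0 39.0) r 183.7
[[439. 149.]] (483.5 326.0) r 47.7
[[567. 105.]] (436.2 473.3) r 63.4
white
[[452. 154.]] (481.7 327.3) r 27.8
```

View pics/w3.png

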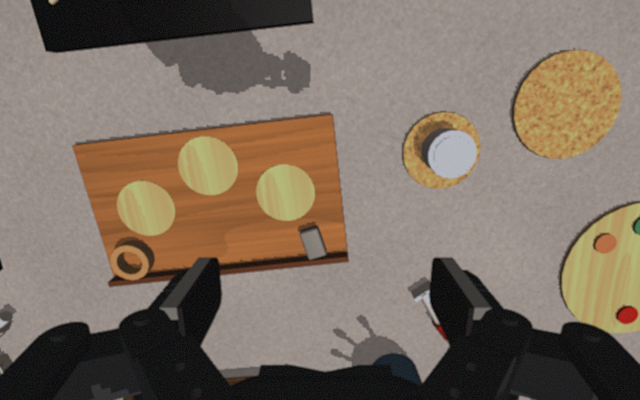

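The tin is at (452,154), centred on the cork coaster within about 2 mm. Next a view over the tray.

>>> drive_tool(motion="0.106 -0.96 -0.12 0 1; 0.106 -0.96 -0.12 0 1; 0.106 -0.96 -0.12 0 1; 0.106 -0.96 -0.12 0 1; 0.106 -0.96 -0.12 0 1; 0.106 -0.96 -0.12 0 1; 0.106 -0.96 -0.12 0 1; 0.106 -0.96 -0.12 0 1; 0.106 -0.96 -0.12 0 1; 0.106 -0.96 -0.12 0 1; 0.106 -0.96 -0.12 0 1; 0.106 -0.96 -0.12 0 1")

```text
t: 29.8
tcp_pos: [0.4211, -0.194, 0.3478]
orientation: [0.017, 1.0, 0.0, -0.0]
wrist_force: [-0.5, 0.7, -0.4]
width: 0.0854
gripper_force: 0.0
```

```bash
python3 - <<'E'
from cell import env
from h import *
s=env.observe(); a=env.snapshot("wrist"); cv2.imwrite("pics/w4.png",a)
C=cam(env,'wrist',s); hsv=cv2.cvtColor(a,cv2.COLOR_BGR2HSV)
go(env,[(.391,-.3226,.24,87.8),(.391,-.3226,.068,87.8)])
def all(m,z,lo):
    m=cv2.morphologyEx(m,cv2.MORPH_OPEN,np.ones((3,3)))
    for c in cv2.findContours(m,0,1)[0]:
        if cv2.contourArea(c)>lo:
            P=ray(C,c,z)[:,:2].astype('float32')*1000; print(c.mean(0).round(),cv2.contourArea(c),cv2.minAreaRect(P))
print('white .108');all(cv2.inRange(hsv,(0,0,165),(180,60,255)),.108,500)
print('amber');all(cv2.inRange(hsv,(3,80,60),(20,255,255)),.104,100)
E
```

```text
t 29.85 tcp [ 0.421  -0.1943  0.3479] tooly 88.0 j7 1.89 w 0.0853
(0.391, -0.3226, 0.24, 87.8) -> [ 0.0635 -0.3232  0.2697] yaw 0.004
(0.391, -0.3226, 0.068, 87.8) -> [ 0.0633 -0.3233  0.6997] yaw 0.004
white .108
[[  8. 346.]] 785.0 ((653.4542846679688, -604.2838134765625), (29.917118072509766, 80.19689178466797), 73.30548858642578)
[[215. 218.]] 1013.5 ((481.7782897949219, -324.6370849609375), (36.47792434692383, 62.00995635986328), 87.0076675415039)
[[431. 193.]] 73858.0 ((487.8592224121094, -69.83099365234375), (563.9989624023438, 437.373046875), 88.0353775024414)
[[103. 137.]] 43418.5 ((438.8315124511719, -442.5437316894531), (216.95521545410156, 383.3136291503906), 74.91941833496094)
amber
[[543. 278.]] 443.0 ((574.9609375, 65.93892669677734), (6.510676860809326, 144.39366149902344), 4.095898628234863)
[[ 39. 252.]] 5178.5 ((530.4736328125, -555.059814453125), (213.75778198242188, 101.63754272460938), 2.5261149406433105)
[[489. 222.]] 25525.0 ((503.4661865234375, -4.6214599609375), (158.9928436279297, 257.7783508300781), 4.10666036605835)
[[213. 131.]] 735.5 ((386.89337158203125, -312.83349609375), (53.70241928100586, 45.56407165527344), 17.820837020874023)
[[563.  13.]] 328.5 ((283.8664855957031, 45.742218017578125), (29.045618057250977, 13.340287208557129), 17.544509887695312)
[[499.  22.]] 3915.5 ((290.84490966796875, -15.211174011230469), (100.07076263427734, 41.44406509399414), 88.05164337158203)
[[438.  20.]] 501.5 ((286.44207763671875, -77.09178161621094), (13.72360897064209, 39.120140075683594), 79.55464172363281)
```

View pics/w4.png

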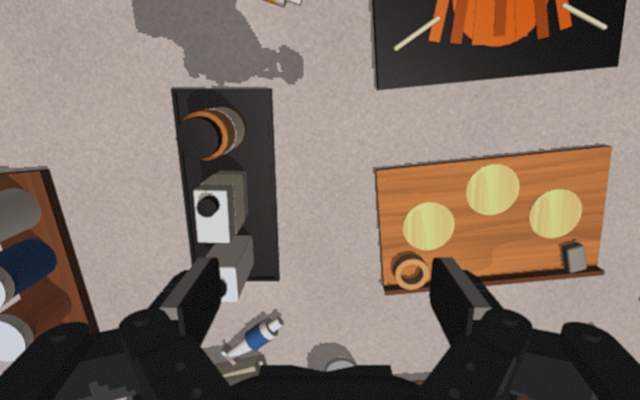

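The jar (212,131), can (215,210) and bottle (232,270) stand upright in the tray in a row. I return the jar first, to the left (+y) mark.

>>> drive_tool(motion="0.063 -0.323 0.2 0 1; 0.063 -0.323 0.27 0 1; 0.063 -0.323 0.27 0 1; 0.063 -0.323 0.27 0 1; 0.063 -0.323 0.27 0 1; 0.063 -0.323 0.37 0 1; 0.063 -0.323 0.47 0 1; 0.063 -0.323 0.57 0 1; 0.063 -0.323 0.65 0 1; 0.063 -0.323 0.69 0 1; 0.063 -0.323 0.699 0 1; 0.063 -0.323 0.699 0 1; 0.063 -0.323 0.699 0 -1; 0.063 -0.323 0.699 0 -1; 0.063 -0.323 0.699 0 -1; 0.063 -0.323 0.699 0 -1; 0.063 -0.323 0.699 0 -1; 0.063 -0.323 0.699 0 -1; 0.063 -0.323 0.699 0 -1")

```text
t: 31.75
tcp_pos: [0.3913, -0.3246, 0.07]
orientation: [0.019, 1.0, -0.0, 0.001]
wrist_force: [-1.4, 0.4, 6.9]
width: 0.053
gripper_force: 61.8
```

```bash
python3 - <<'E'
from cell import env
from h import *
go(env,[(.391,-.3226,.235,87.8),(.5275,.1305,.235,87.8)])
E
```

```text
t 31.75 tcp [ 0.3913 -0.3246  0.07  ] tooly 87.8 j7 2.43 w 0.0530
(0.391, -0.3226, 0.235, 87.8) -> [-1.000e-04  4.600e-03 -4.125e-01] yaw 0.000
(0.5275, 0.1305, 0.235, 87.8) -> [-0.2978  1.1496 -0.4125] yaw 0.000
```

>>> drive_tool(motion="0 0 -0.06 0 -1; 0 0 -0.15 0 -1; 0 0 -0.25 0 -1; 0 0 -0.35 0 -1; -0.01 0.03 -0.412 0 -1; -0.03 0.1 -0.412 0 -1; -0.06 0.2 -0.412 0 -1; -0.09 0.3 -0.412 0 -1; -0.12 0.4 -0.412 0 -1; -0.15 0.5 -0.412 0 -1; -0.18 0.6 -0.412 0 -1; -0.21 0.7 -0.412 0 -1; -0.24 0.8 -0.412 0 -1; -0.27 0.9 -0.412 0 -1; -0.29 0.96 -0.412 0 -1; -0.298 1 -0.412 0 -1; -0.298 1 -0.412 0 -1; -0.298 1 -0.412 0 -1")

```text
t: 33.55
tcp_pos: [0.5245, 0.0697, 0.2334]
orientation: [0.02, 1.0, -0.0, -0.0]
wrist_force: [0.0, -0.9, -1.1]
width: 0.0526
gripper_force: 63.8
```

```bash
python3 - <<'E'
from cell import env
from h import *
go(env,[(.5275,.1305,.235,87.8),(.5275,.1305,.077,87.8)])
E
```

```text
t 33.55 tcp [0.5245 0.0697 0.2334] tooly 87.7 j7 1.42 w 0.0526
(0.5275, 0.1305, 0.235, 87.8) -> [-0.0016  0.1521 -0.0041] yaw -0.001
(0.5275, 0.1305, 0.077, 87.8) -> [-0.0017  0.1524  0.3909] yaw -0.001
```

>>> drive_tool(motion="-0.002 0.06 0 0 -1; -0.002 0.12 0 0 -1; -0.002 0.152 0 0 -1; -0.002 0.152 0 0 -1; -0.002 0.152 0.05 0 -1; -0.002 0.152 0.14 0 -1; -0.002 0.152 0.23 0 -1; -0.002 0.152 0.31 0 -1; -0.002 0.152 0.36 0 -1; -0.002 0.152 0.382 0 -1; -0.002 0.152 0.391 0 -1; -0.002 0.152 0.391 0 -1; -0.002 0.152 0.391 0 1; -0.002 0.152 0.391 0 1; -0.002 0.152 0.391 0 1; -0.002 0.152 0.391 0 1; -0.002 0.152 0.34 0 1; -0.002 0.152 0.24 0 1; -0.002 0.152 0.13 0 1; -0.002 0.152 0 0 1")

```text
t: 35.55
tcp_pos: [0.527, 0.1316, 0.2322]
orientation: [0.019, 1.0, -0.0, -0.001]
wrist_force: [0.3, 0.0, -0.3]
width: 0.0852
gripper_force: 0.0
```

```bash
python3 - <<'E'
from cell import env
from h import *
go(env,[(.480,-.3255,.24,87.8),(.48,-.3255,.068,87.8)])
E
```

```text
t 35.55 tcp [0.527  0.1316 0.2322] tooly 87.8 j7 1.32 w 0.0852
(0.48, -0.3255, 0.24, 87.8) -> [ 0.0738 -1.1464 -0.0183] yaw 0.000
(0.48, -0.3255, 0.068, 87.8) -> [ 0.0731 -1.146   0.4117] yaw 0.000
```

>>> drive_tool(motion="0.073 -0.9 0 0 1; 0.073 -0.9 0 0 1; 0.073 -0.9 0 0 1; 0.073 -0.9 0 0 1; 0.073 -0.9 0 0 1; 0.073 -0.9 0 0 1; 0.073 -0.9 0 0 1; 0.073 -0.95 0 0 1; 0.073 -0.98 0 0 1; 0.073 -1 0 0 1; 0.073 -1 0 0 1")

```text
t: 36.65
tcp_pos: [0.4835, -0.2666, 0.2311]
orientation: [0.019, 1.0, 0.0, -0.0]
wrist_force: [0.0, 0.5, -0.2]
width: 0.0854
gripper_force: 0.0
```

```bash
python3 - <<'E'
from cell import env
from h import *
go(env,[(.480,-.3255,.24,87.8),(.48,-.3255,.068,87.8)])
E
```

```text
t 36.65 tcp [ 0.4835 -0.2666  0.2311] tooly 87.8 j7 2.15 w 0.0854
(0.48, -0.3255, 0.24, 87.8) -> [ 0.0032 -0.1476 -0.0222] yaw 0.000
(0.48, -0.3255, 0.068, 87.8) -> [ 0.003  -0.1476  0.4078] yaw 0.000
```

>>> drive_tool(motion="0.003 -0.09 0 0 1; 0.003 -0.148 0 0 1; 0.003 -0.148 0 0 1; 0.003 -0.148 0 0 1; 0.003 -0.148 0.1 0 1; 0.003 -0.148 0.2 0 1; 0.003 -0.148 0.3 0 1; 0.003 -0.148 0.37 0 1; 0.003 -0.148 0.4 0 1; 0.003 -0.148 0.408 0 1; 0.003 -0.148 0.408 0 1; 0.003 -0.148 0.408 0 -1; 0.003 -0.148 0.408 0 -1; 0.003 -0.148 0.408 0 -1; 0.003 -0.148 0.408 0 -1; 0.003 -0.148 0.408 0 -1; 0.003 -0.148 0.408 0 -1; 0.003 -0.148 0.408 0 -1")

```text
t: 38.45
tcp_pos: [0.4805, -0.3262, 0.0691]
orientation: [0.019, 1.0, -0.0, 0.001]
wrist_force: [-1.3, -0.2, 6.0]
width: 0.0376
gripper_force: 61.1
```

```bash
python3 - <<'E'
from cell import env
from h import *
go(env,[(.48,-.3255,.235,87.8),(.4885,.0375,.235,42),(.4885,.0375,.235,-2)])
E
```

```text
t 38.45 tcp [ 0.4805 -0.3262  0.0691] tooly 87.8 j7 2.37 w 0.0376
(0.48, -0.3255, 0.235, 87.8) -> [ 0.0007  0.0016 -0.4147] yaw 0.000
(0.4885, 0.0375, 0.235, 42) -> [ 0.0142  0.9092 -0.4152] yaw 1.018
(0.4885, 0.0375, 0.235, -2) -> [ 0.0142  0.9092 -0.4152] yaw 1.996
```

>>> drive_tool(motion="0 0 -0.06 0 -1; 0 0 -0.15 0 -1; 0 0 -0.25 0 -1; 0 0 -0.35 0 -1; 0 0.02 -0.415 0.05 -1; 0 0.09 -0.415 0.15 -1; 0 0.19 -0.415 0.3 -1; 0.005 0.29 -0.415 0.45 -1; 0.01 0.39 -0.415 0.6 -1; 0.01 0.49 -0.415 0.75 -1; 0.01 0.59 -0.415 0.9 -1; 0.012 0.69 -0.415 1 -1; 0.014 0.79 -0.415 1 -1; 0.014 0.86 -0.415 1 -1; 0.014 0.9 -0.415 1 -1; 0.014 0.91 -0.415 1 -1; 0.014 0.91 -0.415 1 -1")

```text
t: 40.15
tcp_pos: [0.4879, 0.038, 0.2337]
orientation: [0.4, 0.917, -0.0, -0.0]
wrist_force: [0.6, -0.3, -4.0]
width: 0.0374
gripper_force: 60.8
```

```bash
python3 - <<'E'
from cell import env
from h import *
go(env,[(.4885,.0382,.235,-2),(.4885,.0382,.0765,-2)])
E
```

```text
t 40.15 tcp [0.4879 0.038  0.2337] tooly 42.8 j7 0.67 w 0.0374
(0.4885, 0.0382, 0.235, -2) -> [-0.0006  0.0015 -0.0031] yaw 0.997
(0.4885, 0.0382, 0.0765, -2) -> [-0.0007  0.0019  0.3931] yaw 0.997
```

>>> drive_tool(motion="0 0.001 0 0.15 -1; 0 0.001 0 0.33 -1; 0 0.001 0 0.52 -1; 0 0.001 0 0.7 -1; 0 0.001 0.03 0.88 -1; 0 0.001 0.1 1 -1; 0 0.001 0.2 1 -1; 0 0.001 0.3 1 -1; 0 0.001 0.36 1 -1; 0 0.001 0.385 1 -1; 0 0.001 0.393 1 -1; 0 0.001 0.393 1 -1; 0 0.001 0.393 1 1; 0 0.001 0.393 1 1; 0 0.001 0.393 1 1; 0 0.001 0.393 1 1; 0 0.001 0.34 1 1; 0 0.001 0.24 1 1; 0 0.001 0.13 1 1; 0 0.001 0 1 1")

```text
t: 42.15
tcp_pos: [0.4877, 0.0382, 0.2332]
orientation: [0.721, 0.693, -0.001, -0.0]
wrist_force: [2.0, 0.7, 0.3]
width: 0.0856
gripper_force: 0.0
```

```bash
python3 - <<'E'
from cell import env
from h import *
go(env,[(.567,-.329,.235,42.8),(.567,-.329,.235,87.8)])
E
```

```text
t 42.15 tcp [0.4877 0.0382 0.2332] tooly -2.2 j7 -0.11 w 0.0856
(0.567, -0.329, 0.235, 42.8) -> [-0.9096  0.2333 -0.0042] yaw -1.000
(0.567, -0.329, 0.235, 87.8) -> [-0.9096  0.2333 -0.0042] yaw -2.000
```

>>> drive_tool(motion="-0.91 0.233 0 -1 1; -0.91 0.233 0 -1 1; -0.91 0.233 0 -1 1; -0.91 0.233 0 -1 1; -0.91 0.233 0 -1 1; -0.91 0.233 0 -1 1; -0.91 0.233 0 -1 1; -0.91 0.233 0 -1 1; -0.91 0.233 0 -1 1; -0.91 0.233 0 -1 1; -0.91 0.233 0 -1 1")

```text
t: 43.25
tcp_pos: [0.5673, -0.3298, 0.2316]
orientation: [0.401, 0.916, -0.0, -0.0]
wrist_force: [-0.4, -0.3, 1.3]
width: 0.0851
gripper_force: 0.0
```

```bash
python3 - <<'E'
from cell import env
from h import *
go(env,[(.567,-.329,.235,87.8),(.567,-.329,.068,87.8)])
E
```

```text
t 43.25 tcp [ 0.5673 -0.3298  0.2316] tooly 42.7 j7 1.48 w 0.0851
(0.567, -0.329, 0.235, 87.8) -> [ 0.002   0.0008 -0.0085] yaw -1.002
(0.567, -0.329, 0.068, 87.8) -> [0.0018 0.0011 0.409 ] yaw -1.002
```

>>> drive_tool(motion="0.002 0.001 0 -1 1; 0.002 0.001 0 -1 1; 0.002 0.001 0 -1 1; 0.002 0.001 0 -1 1; 0.002 0.001 0 -1 1; 0.002 0.001 0 -1 1; 0.002 0.001 0.1 -1 1; 0.002 0.001 0.2 -1 1; 0.002 0.001 0.3 -1 1; 0.002 0.001 0.37 -1 1; 0.002 0.001 0.4 -1 1; 0.002 0.001 0.409 -1 1; 0.002 0.001 0.409 -1 1; 0.002 0.001 0.409 -1 -1; 0.002 0.001 0.409 -1 -1; 0.002 0.001 0.409 -1 -1; 0.002 0.001 0.409 -1 -1; 0.002 0.001 0.409 -1 -1; 0.002 0.001 0.409 -1 -1; 0.002 0.001 0.409 -1 -1")

```text
t: 45.25
tcp_pos: [0.5681, -0.3287, 0.07]
orientation: [0.019, 1.0, -0.001, 0.001]
wrist_force: [-1.0, -1.2, 6.2]
width: 0.0473
gripper_force: 61.4
```

```bash
python3 - <<'E'
from cell import env
from h import *
go(env,[(.567,-.329,.235,87.8),(.5395,-.0488,.235,42.8),(.5395,-.0488,.235,19.6)])
E
```

```text
t 45.25 tcp [ 0.5681 -0.3287  0.07  ] tooly 87.8 j7 2.26 w 0.0473
(0.567, -0.329, 0.235, 87.8) -> [ 0.002  -0.0012 -0.4125] yaw 0.000
(0.5395, -0.0488, 0.235, 42.8) -> [ 0.0976  0.6962 -0.4134] yaw 1.000
(0.5395, -0.0488, 0.235, 19.6) -> [ 0.0976  0.6962 -0.4134] yaw 1.516
```

>>> drive_tool(motion="0 0 -0.06 0 -1; 0 0 -0.15 0 -1; 0 0 -0.25 0 -1; 0 0 -0.35 0 -1; 0.003 0.02 -0.413 0.05 -1; 0.01 0.09 -0.413 0.15 -1; 0.02 0.18 -0.413 0.3 -1; 0.04 0.28 -0.413 0.45 -1; 0.05 0.38 -0.413 0.6 -1; 0.07 0.48 -0.413 0.75 -1; 0.08 0.57 -0.413 0.9 -1; 0.09 0.64 -0.413 1 -1; 0.098 0.68 -0.413 1 -1; 0.098 0.696 -0.413 1 -1; 0.098 0.696 -0.413 1 -1; 0.098 0.696 -0.413 1 -1")

```text
t: 46.85
tcp_pos: [0.5389, -0.0498, 0.2337]
orientation: [0.401, 0.916, -0.0, 0.0]
wrist_force: [-0.3, -0.1, -1.3]
width: 0.0476
gripper_force: 62.3
```

```bash
python3 - <<'E'
from cell import env
from h import *
go(env,[(.5395,-.0488,.235,19.6),(.5395,-.0488,.0765,19.6)])
E
```

```text
t 46.85 tcp [ 0.5389 -0.0498  0.2337] tooly 42.7 j7 0.91 w 0.0476
(0.5395, -0.0488, 0.235, 19.6) -> [ 0.0007  0.0027 -0.0032] yaw 0.514
(0.5395, -0.0488, 0.0765, 19.6) -> [0.0009 0.0029 0.3931] yaw 0.514
```

>>> drive_tool(motion="0.001 0.003 0 0.15 -1; 0.001 0.003 0 0.33 -1; 0.001 0.003 0.03 0.514 -1; 0.001 0.003 0.1 0.514 -1; 0.001 0.003 0.2 0.514 -1; 0.001 0.003 0.3 0.514 -1; 0.001 0.003 0.36 0.514 -1; 0.001 0.003 0.385 0.514 -1; 0.001 0.003 0.393 0.514 -1; 0.001 0.003 0.393 0.514 -1; 0.001 0.003 0.393 0.514 1; 0.001 0.003 0.393 0.514 1; 0.001 0.003 0.393 0.514 1; 0.001 0.003 0.393 0.514 1; 0.001 0.003 0.34 0.514 1; 0.001 0.003 0.24 0.514 1; 0.001 0.003 0.13 0.514 1; 0.001 0.003 0 0.514 1; 0.001 0.003 -0.1 0.514 1; 0.001 0.003 -0.1 0.514 1")

```text
t: 48.85
tcp_pos: [0.5422, -0.048, 0.28]
orientation: [0.576, 0.817, 0.003, 0.004]
wrist_force: [-0.3, -0.8, -0.5]
width: 0.0856
gripper_force: 0.0
```

```bash
python3 - <<'E'
from cell import env
from h import *
go(env,[(.46,.05,.38,65)])
E
```

```text
t 48.85 tcp [ 0.5422 -0.048   0.28  ] tooly 19.7 j7 0.51 w 0.0856
(0.46, 0.05, 0.38, 65) -> [ 0.2993 -0.1086 -0.2518] yaw -1.007
```

>>> drive_tool(motion="0.3 -0.11 -0.25 -1 1; 0.3 -0.11 -0.25 -1 1; 0.3 -0.11 -0.25 -1 1; 0.3 -0.11 -0.25 -1 1; 0.3 -0.11 -0.25 -1 1; 0.3 -0.11 -0.25 -1 1; 0.3 -0.11 -0.25 -1 1; 0.3 -0.11 -0.25 -1 1; 0.3 -0.11 -0.25 -1 1; 0.3 -0.11 -0.25 -1 1")

```text
t: 49.85
tcp_pos: [0.4577, 0.0508, 0.3735]
orientation: [0.22, 0.976, -0.0, -0.0]
wrist_force: [1.0, -0.5, 0.3]
width: 0.0847
gripper_force: 0.0
```

```bash
python3 - <<'E'
from cell import env
from h import *
s=env.observe(); a=env.snapshot("wrist"); cv2.imwrite("pics/w5.png",a); C=cam(env,'wrist',s)
hsv=cv2.cvtColor(a,cv2.COLOR_BGR2HSV); g=cv2.cvtColor(a,cv2.COLOR_BGR2GRAY)
def rep(n,m,P0,z,h=32):
    u,v=proj(C,[[*P0,z]])[0].astype(int); k=np.zeros_like(m);k[v-h:v+h,u-h:u+h]=m[v-h:v+h,u-h:u+h]
    k=cv2.morphologyEx(k,cv2.MORPH_OPEN,np.ones((3,3)))
    c=max(cv2.findContours(k,0,1)[0],key=cv2.contourArea); P=ray(C,cv2.convexHull(c),z)[:,:2].astype('float32')*1000
    print(n,(u,v),cv2.contourArea(c),cv2.minAreaRect(P),cv2.minEnclosingCircle(P))
w=cv2.inRange(hsv,(0,0,165),(180,60,255)); d=cv2.inRange(g,0,75)
rep('bottle',w,(.5399,-.0492),.116); rep('can',w,(.4885,.0374),.116); rep('jar lid',d,(.5274,.1303),.132,26); rep('tin',w,(.4836,.3253),.042,25)
print(s['t'])
cv2.imwrite("pics/s5.png",cv2.resize(env.snapshot("scene")[140:290,80:440],None,fx=2.2,fy=2.2))
E
```

```text
bottle (np.int64(279), np.int64(252)) 1893.0 ((540.201904296875, -68.10417175292969), (60.40892791748047, 85.24784851074219), 22.604421615600586) ((545.1488647460938, -63.8936767578125), 44.66649627685547)
can (np.int64(325), np.int64(186)) 1600.0 ((489.9471130371094, 37.58096694946289), (63.82167434692383, 37.17581558227539), 86.82971954345703) ((489.90325927734375, 37.280555725097656), 35.38436508178711)
jar lid (np.int64(415), np.int64(185)) 880.0 ((525.7088623046875, 127.76846313476562), (46.869834899902344, 38.90258026123047), 15.420707702636719) ((525.6170654296875, 128.11663818359375), 23.442485809326172)
tin (np.int64(530), np.int64(73)) 1781.5 ((486.45184326171875, 326.294677734375), (55.788944244384766, 64.82817840576172), 75.00720977783203) ((490.5811462402344, 330.9801025390625), 37.09033203125)
49.85
```

View pics/w5.png

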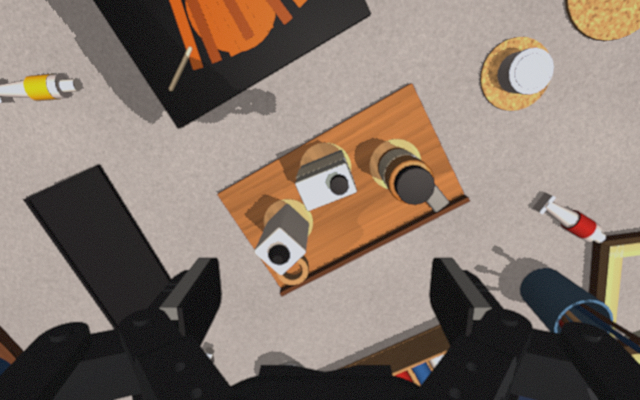

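View pics/s5.png

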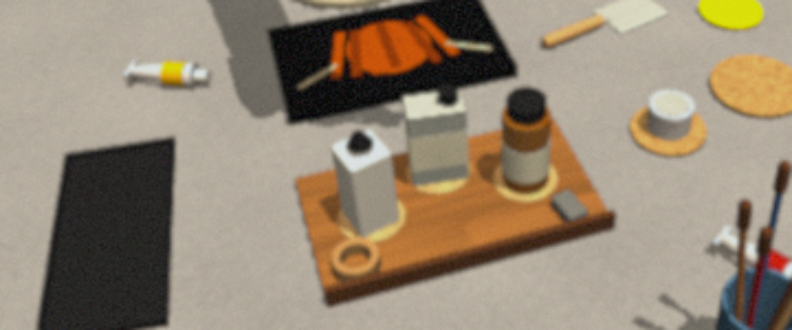

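The wrist view shows all three back on their marks: bottle (280,250), can (325,186) and jar (414,185), upright and within about 2 mm. The tin is on the coaster at (530,72), the tray is empty, and the bystanders are unmoved.

```bash
python3 -c "
from cell import env
print(env.sign_off())"
```

```text
the job is handed in; nothing more can be done
None
```

The job is handed in at about 50 s: the tin is on the middle of the cork coaster and all three containers are back upright on their own marks, each within about 2 mm (the bottle judged by its nozzle only), with the tape roll and rubber block left where they were.

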